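Three walnuts from the lever dispenser

TASK

Slide the empty white ramekin across the counter, without lifting it, until its rim is tucked a little way under the lip of the walnut dispenser's spout, squarely in line with the chute, ready to catch what rolls off it. Then press the paddle of the dispenser's rocking lever right down, keep it down until all three walnuts have rolled into the ramekin, and let the lever come back up so that the gate is shut. Do not touch the walnuts, and leave the basket, jar, timer and scraper where they are.

Things in the scene. Friction and masses are not known exactly. Their poses are not given: they have to be found in the camera images.
- dispenser: Fixed walnut dispenser: wooden base 130 x 217 x 16 mm (local y -215 to 2 mm), on it a steel chute 44 mm wide, running down along +y from y = -130 to its spout lip at y = 30 mm (underside 71 mm, side walls to 94 mm above the counter there). Two posts 186 mm tall at x = +-34, y = -100 mm carry the lever. Origin: on the counter below the closed gate; z up, y the way the walnuts roll.
- drop_spot (a point): Point on the counter surface where the middle of the ramekin's foot belongs: 38 mm beyond the spout lip on the dispenser's centre line (dispenser local 0, +68, 0 mm; the ramekin then stands 16 mm clear of the base). Same axes as the dispenser.
- gate_lever (a joint): Rocking lever along the dispenser's y above the chute, on a level axle at local y = -100 mm, 175 mm above the counter. rad: 0 = paddle up, gate shut; 0.40 = paddle right down at its stop, gate lifted. A walnut passes under the gate from about 0.25. A spring returns it when released; the paddle needs about 3 N to start and 5 N at the stop.
- paddle (a point): Middle of the top face of the lever's square wooden paddle (46 x 46 mm), at the end away from the spout, 120 mm from the pivot: dispenser local (0, -220) mm, 182 mm above the counter when up, about 47 mm lower and 12 mm nearer the pivot when right down. Turns with the lever; at rest its axes are those of the dispenser.
- ramekin: Loose white ceramic ramekin, straight round wall, outside diameter 100 mm, 50 mm tall, wall 5 mm, floor 5 mm, 0.25 kg, empty, standing on the counter. Origin: middle of its underside, z up.
- walnut1_center (a point): Centre of the first walnut, a loose ball of 30 mm diameter, 12 g, waiting in the chute behind the gate (touching the gate). It rolls out once the gate is lifted; all three are out within about 2 s.
- walnut2_center (a point): Centre of the second walnut, a loose ball of 30 mm diameter, 12 g, waiting in the chute behind the gate (behind the first). It rolls out once the gate is lifted; all three are out within about 2 s.
- walnut3_center (a point): Centre of the third walnut, a loose ball of 30 mm diameter, 12 g, waiting in the chute behind the gate (behind the second). It rolls out once the gate is lifted; all three are out within about 2 s.
- basket: Round rattan proofing basket, loose bystander, 211 mm across, 76 mm tall. Origin: middle of its underside.
- jar: Closed glass starter jar with aluminium lid, loose bystander, 84 mm across, 125 mm tall. Origin: middle of its underside.
- timer: Red mechanical kitchen timer, loose bystander, 76 mm across, 58 mm tall. Origin: middle of its underside.
- scraper: Stainless bench scraper lying flat, loose bystander, 108 x 150 mm, 20 mm tall at its rolled handle. Origin: middle of its underside.
There are look-alikes about, which are no part of the job. Of the things that look like the ramekin, the middle-sized one is meant.

How it is judged (in metres and radians):
On the way, in this order (a step that is already met when the one before it is completed fails the run):
1. the ramekin stands under the spout (its middle within 30 mm of the drop spot) while the gate is still shut (horizontal distance between ramekin and drop_spot below 0.03 m and value of joint gate_lever below 0.08 rad and linear speed of ramekin below 0.02 m/s), for 0.2 s.
2. the robot presses the paddle down so that the gate is lifted (value of joint gate_lever above 0.28 rad and distance between the grasp point and paddle below 0.1 m), for 0.3 s.
At the end, for the whole second after the job is handed in: All three walnuts lie inside the ramekin, which stands flat and at rest on the counter with its middle within 40 mm of the drop spot, and the lever is back up (below 0.06 rad) with the gate shut (horizontal distance between each of walnut1_center, walnut2_center, walnut3_center and ramekin below 0.042 m and z of walnut1_center in the frame of ramekin between 0.005 and 0.045 m and z of walnut2_center in the frame of ramekin between 0.005 and 0.045 m and z of walnut3_center in the frame of ramekin between 0.005 and 0.045 m and horizontal distance between ramekin and drop_spot below 0.04 m and height (world z) of ramekin below 0.006 m and angle between ramekin's own z axis and vertical below 0.08 rad and linear speed of ramekin below 0.02 m/s and value of joint gate_lever below 0.06 rad); the robot touches nothing.
It fails at once if the ramekin is lifted more than 12 mm or tipped more than 0.3 rad (height (world z) of ramekin above 0.012 m or angle between ramekin's own z axis and vertical above 0.3 rad).
It fails at once if the robot touches a walnut (contact force between any of the fingers, the arm and walnut1 above 0.3 N or contact force between any of the fingers, the arm and walnut2 above 0.3 N or contact force between any of the fingers, the arm and walnut3 above 0.3 N).
It fails at once if a bystander is moved more than 25 mm or tipped (distance of any of basket, jar, timer, scraper from where it was at the start of the episode above 0.025 m or angle between any of basket, jar, timer, scraper's own z axis and vertical above 0.3 rad).
It also fails if it takes over 58 s, if anything falls off the work surface, if the arm or the gripper's body presses on something with over 40 N, if the wrist force passes 120 N, or if a joint passes its speed limit or range.

ROBOT

A 7-joint arm with a two-finger parallel gripper is mounted at the origin on the work surface. World frame = base frame: x ahead of the robot, y to its left, z up, the work surface at z = 0. Lengths are in mm, angles in rad, forces in N, time in s.
With the tool pointing down it reaches from about 350 to 900 mm from the base axis. Payload 7.2 kg.
Tool frame: the origin (TCP) lies midway between the tips of the shut fingers; the grasp point (between the pads) lies 19 mm behind it (arm.grasp_offset is the z of the grasp point in the tool frame, in mm); z points along the fingers, y is the direction in which the jaws open and shut (so a half turn about z gives the same grasp; the last joint's range is limited). The gripper opens to 85 mm and grips with 20 to 120 N. Pads are 22 mm wide; open, the fingers measure 114 mm over their backs; the gripper's body (76 mm by 85 mm) begins 54 mm behind the grasp point. The pads swing forward as they close: fully open they stand 13 mm farther back than shut.
Start: joints at [1.145, 0.411, -0.013, 1.596, 0.006, 1.134, -0.082], TCP at [218.872, -585.426, 231.297] pointing down, gripper open.
Joint ranges: [-2.95, 2.95], [-0.29, 1.99], [-1.47, 1.44], [0.14, 2.54], [-1.03, 4.17], [0.13, 1.85], [-2.86, 2.86]. Speed limits (rad/s): [2.39, 2.39, 3.01, 3.01, 3.14, 3.14, 3.14].

INTERFACE

Orientations are given as a rotation vector (axis times angle).
In Python, from plant import arm, camera, camera_params, finder gives the robot as it stands.
- The arm moves only by the tool play_rows, never from a script. Its argument "rows" is a list of rows, each an object with "delta_pos": the shift along the tool's x, y, z in m, a list of three; "yaw": the turn about the tool's z in rad; "gripper": the gripper command: -1 is fully open, 1 is shut, values between are in proportion. In form: [{"delta_pos": [dx, dy, dz], "yaw": yaw, "gripper": gripper}, ...]. A call has 1 to 5 rows; each row is the pose to reach, as a shift and turn from the pose commanded when the call began, along the tool's axes at that moment; what a row does not reach only later rows make up. A row lasts 1/8 s, in which the tool goes at most 62.5 mm and 10.7 degrees, less where a joint would pass 70% of its speed; a pose out of reach is approached as far as the arm can. A call with a gripper value outside its range is refused whole. The fingers move at their own pace and stop on an object; "grip_force" is the grip in N (left out, the last holds). Time passes only in rows, so rows that repeat a pose let the fingers close. It gives the time, the measured TCP pose, the force and the opening at its end, in the units of the state.
- arm.sense(): the state, without advancing time (a new reading comes with each control period).
- camera(name): name is "scene" or "top"; returns the picture (480x640x3 uint8, red, green, blue); there is no depth.
- camera_params(name): a dict with "mtx" (3x3 intrinsics, pixels), "dist" ([k1, k2, p1, p2, k3] as OpenCV has them; the pictures are not rectified), "R" (3x3) and "t" (3): a world point X has camera coordinates R X + t. Camera axes: x right, y down, z forward; pixel columns grow to the right and rows downward; lengths in mm; the calibration is good to about 2 mm. A picture is of the moment at which its call begins. camera_params takes no time and is no camera call.
- arm.job_done(): hands the job in, once; it reports no verdict.
Trained networks look in the newest picture that a camera, given by its name, has taken for a name from the list of things; names that differ only in an ending like _2 or _b are one class to them, and where a whole thing is asked for, a point or a joint stands for the part that bears it (a point fixed in the world has none). Each returns a list of dicts, best first, with "score" (0 to 1); they miss things now and then, are a little off and sometimes report something else, mostly with a low value. They report only what shows in the picture. A call takes as long as a camera call. They do not tell look-alikes from the thing itself.
- finder.cut_out(camera, query): "mask" (480x640 bool, what is visible of it) and "xy" ([column, row] in pixels, amid what is visible of it).
- finder.place_of(camera, query): "xy" ([column, row] in pixels: a listed point, or the origin of a listed thing).
The state is a dict: "time_s": time; "joints": joint angles; "joint_velocities": joint speeds; "joint_efforts": joint torques, N m; "position": TCP position; "tool_rot": TCP orientation; "ft_force": force on the tool from outside, world axes, zero at the start; "wrist_torque": the same for the moment, N m; "finger_gap": opening from 0.0 (shut) to 1.0 (fully open).
Only numpy, scipy, OpenCV 4.12 (cv2) and the standard library are available. Lean on these libraries where they do the work, as an engineer would, in place of code of your own. Each camera call takes 0.05 s, during which the arm holds its last target. There are 200 camera calls.

## Working session

There is one attempt and no reset: what is moved stays moved. The work goes in short steps, Python scripts to look and compute and a tool call to move; the robot and the scene stay as the last step left them, time stands still between calls to the robot, and variables do not carry over. Pictures are saved under pics/ and viewed, about 8 in all and at most 12, crops included, and the job is handed in when it is done.

Besides the shell and the picture viewer there is one more tool, called after ">>>" as name([rows], argument=value, ...), one row to a line, values as JSON. play_rows: Moves the arm, as the interface text tells. Its arguments: {"type":"object","properties":{"rows":{"type":"array","items":{"type":"object","properties":{"delta_pos":{"type":"array","items":{"type":"number"}},"yaw":{"type":"number"},"gripper":{"type":"number"}}}},"grip_force":{"type":"number"}},"required":["rows"]}

```bash
mkdir -p pics; cat > h.py <<'E'
import numpy as np, cv2
from plant import arm, camera, camera_params, finder
def ray(cam,xy):
    p=camera_params(cam); K=np.array(p["mtx"],float); d=np.array(p["dist"],float)
    u=cv2.undistortPoints(np.array([[xy]],float),K,d)[0,0]
    R=np.array(p["R"]);t=np.array(p["t"]).ravel()
    return -R.T@t, R.T@np.array([u[0],u[1],1])
def at(cam,xy,z):
    c,d=ray(cam,xy); return c+d*(z-c[2])/d[2]
def proj(cam,X):
    p=camera_params(cam)
    return cv2.projectPoints(np.array(X,float).reshape(-1,1,3),cv2.Rodrigues(np.array(p["R"],float))[0],np.array(p["t"],float),np.array(p["mtx"],float),np.array(p["dist"],float))[0].reshape(-1,2)
def save(cam,name,img=None):
    im=camera(cam) if img is None else img
    cv2.imwrite("pics/"+name,cv2.cvtColor(im,cv2.COLOR_RGB2BGR)); return im
E
python3 - <<'E'
from h import *
np.set_printoptions(precision=1,suppress=True)
for c in ("scene","top"):
    save(c,c+"1.png"); print(c,"cam at",ray(c,(320,240))[0])
    for q,z in (("ramekin",0),("dispenser",0),("paddle",182),("drop_spot",0),("basket",0),("jar",0),("timer",0),("scraper",0),("walnut1_center",0)):
        for r in finder.place_of(c,q)[:4]: print(q,np.array(r["xy"]),round(r["score"],2),at(c,r["xy"],z))
print(arm.sense())
E
```

```text
scene cam at [1175.3  475.4 1182.6]
ramekin [346.5 309.3] 0.98 [534.8 190.9   0. ]
ramekin [384.6 281. ] 0.85 [409.3 236.2   0. ]
ramekin [347.  372.7] 0.79 [684.4 273.3   0. ]
dispenser [282.2 275.1] 0.8 [529.4  -4.8   0. ]
paddle [485.9 348.6] 0.74 [571.2 524.2 182. ]
paddle [202.7 201.2] 0.58 [ 542.6 -221.4  182. ]
drop_spot [156.6 233.9] 0.54 [ 591.7 -384.9    0. ]
basket [487.5 350.3] 0.97 [463.6 538.    0. ]
jar [166.1 201.4] 0.88 [ 483.  -441.8    0. ]
timer [155.8 233.9] 0.77 [ 592.9 -386.9    0. ]
scraper [235.5 176.4] 0.93 [ 295.5 -324.     0. ]
walnut1_center [276.8 251.9] 0.39 [472.7 -58.5   0. ]
top cam at [ 323.1   24.6 1399.6]
ramekin [272.2 224.5] 0.97 [528.9 177.8   0. ]
ramekin [247.6 265.6] 0.67 [408.4 245.4   0. ]
ramekin [238.7 173.7] 0.59 [678.5 280.    0. ]
dispenser [334.2 226.6] 0.77 [525.1  -2.6   0. ]
paddle [420.6 212. ] 0.85 [ 539.2 -218.2  182. ]
basket [142.7 248.5] 0.87 [454.1 547.7   0. ]
jar [485.9 244. ] 0.97 [ 479.9 -442.     0. ]
timer [467.6 207.3] 0.94 [ 587.1 -391.6    0. ]
scraper [451.8 307.3] 0.67 [ 297.2 -340.2    0. ]
scraper [349.4 221.5] 0.27 [540.7 -46.8   0. ]
walnut1_center [335.  221.6] 0.6 [539.9  -4.8   0. ]
walnut1_center [266.3 225.6] 0.32 [525.4 194.9   0. ]
{'time_s': 1.0, 'joints': array([ 1.1,  0.4, -0. ,  1.6,  0. ,  1.1, -0.1]), 'joint_velocities': array([-0., -0.,  0., -0.,  0., -0., -0.]), 'joint_efforts': array([  0. , -60. ,   0.7, -30. ,   0. ,   0. ,  -0. ]), 'position': array([ 218.9, -585.4,  231.3]), 'tool_rot': array([-3.1, -0.6,  0. ]), 'ft_force': array([-0. , -0.1, -0.2]), 'wrist_torque': array([ 0.,  0., -0.]), 'finger_gap': 1.0005985051945927}
```

View pics/scene1.png

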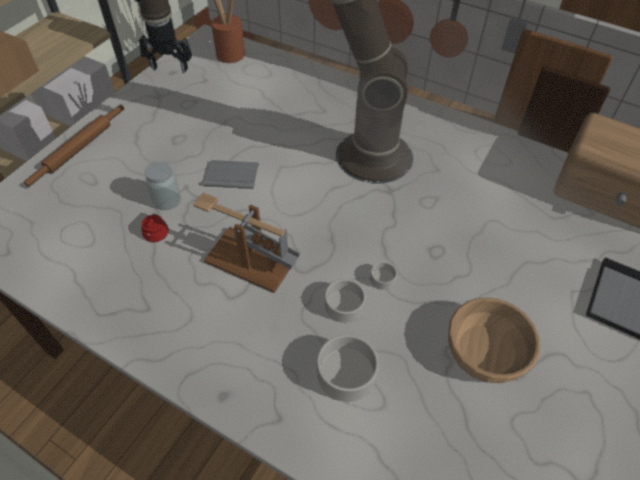

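View pics/top1.png

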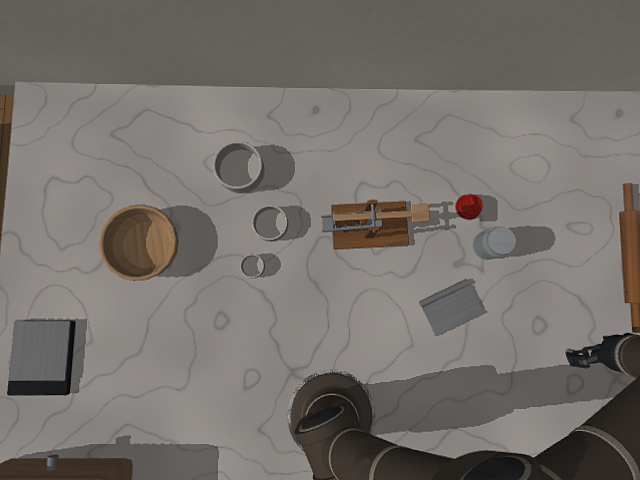

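```bash
python3 - <<'E'
from h import *
np.set_printoptions(precision=1,suppress=True)
im=camera("top")
for r in finder.cut_out("top","ramekin")[:3]:
    m=r["mask"].astype(np.uint8); c=max(cv2.findContours(m,0,2)[0],key=cv2.contourArea)
    pts=np.array([at("top",p[0],50)[:2] for p in c]); (x,y),rad=cv2.minEnclosingCircle(pts.astype(np.float32)); print(r["xy"],r["score"],"rim",x,y,2*rad)
crop=cv2.resize(im[190:260,232:442],None,fx=3.8,fy=3.8,interpolation=cv2.INTER_CUBIC); save("top","crop1.png",crop)
im=camera("scene"); 
for r in finder.cut_out("scene","ramekin")[:3]: print("scene",r["xy"],r["score"])
crop=cv2.resize(im[190:330,185:385],None,fx=4,fy=4,interpolation=cv2.INTER_CUBIC); save("scene","crop2.png",crop)
E
```

```text
[247.4, 267.4] 0.98 rim 403.43072509765625 224.97093200683594 67.6612319946289
[269.9, 219.6] 0.85 rim 525.8358154296875 178.74179077148438 104.72715759277344
[240.2, 168.1] 0.76 rim 688.2244873046875 269.4884338378906 155.9363250732422
scene [348.1, 365.1] 0.94
scene [346.1, 304.1] 0.83
scene [494.9, 340.3] 0.68
```

View pics/crop1.png

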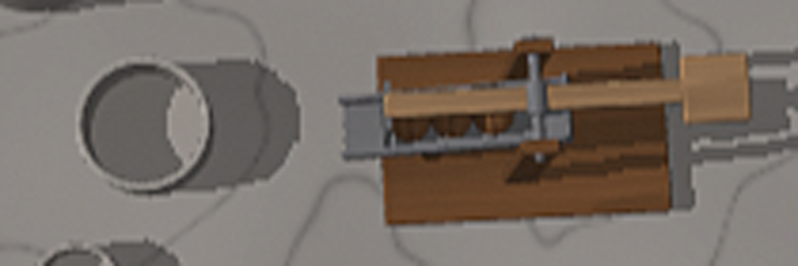

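View pics/crop2.png

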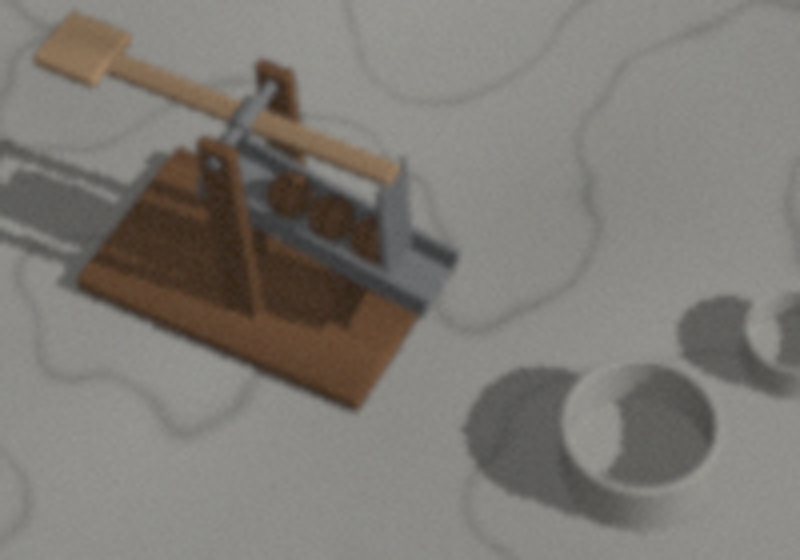

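```bash
cat > fit.py <<'E'
from h import *
from scipy.optimize import least_squares
np.set_printoptions(precision=1,suppress=True)
top=[((-65,2,16),(386,223)),((65,2,16),(377,57)),((65,-215,16),(662,44)),((-65,-215,16),(670,210)),
((23,-243,182),(746,53)),((-23,-243,182),(749,119)),((-23,-197,182),(684,121)),((23,-197,182),(681,55)),((22,30,94),(341,98)),((-22,30,94),(344,158))]
sc=[((65,2,16),(357,399)),((65,-215,16),(80,274)),((-23,-243,182),(77,12)),((-23,-197,182),(131,40)),((23,-197,182),(95,83)),((23,-243,182),(36,56))]
def world(v,L):
    c,s=np.cos(v[2]),np.sin(v[2]); L=np.array(L,float)
    return np.c_[v[0]+c*L[:,0]-s*L[:,1],v[1]+s*L[:,0]+c*L[:,1],L[:,2]]
def obs(l,s,o): return (np.array([b for a,b in l])+.5)/s-.5+np.array(o)
T=obs(top,3.8,(232,190)); S=obs(sc,4,(185,190))
def f(v,w=(1,1)): return np.r_[(w[0]*(proj("top",world(v,[a for a,b in top]))-T)).ravel(),(w[1]*(proj("scene",world(v,[a for a,b in sc]))-S)).ravel()]
for w in ((1,1),(1,0),(0,1)):
    r=least_squares(f,[525,0,0],args=(w,),loss="soft_l1",x_scale=[1,1,.01]); v=r.x; print(w,v[:2],"yaw %.4f"%v[2])
    print(" drop",world(v,[(0,68,0)]),"paddle",world(v,[(0,-220,182)]))
    if w==(1,1): print(f(v).reshape(-1,2))
E
python3 fit.py
```

```text
(1, 1) [522.9   3.3] yaw 0.0654
 drop [[518.4  71.2   0. ]] paddle [[ 537.3 -216.2  182. ]]
[[-0.4  0.7]
 [-0.5 -0.3]
 [-0.7 -0.7]
 [ 0.5  0.2]
 [ 0.2 -0.2]
 [ 0.8  0.3]
 [-0.2  0.7]
 [-0.7  0.2]
 [-0.1 -0.4]
 [-0.  -0.2]
 [ 0.5  0.9]
 [-1.1  1. ]
 [-0.7 -1.1]
 [ 1.1 -2.1]
 [-0.2 -0.4]
 [-0.8  0.1]]
(1, 0) [523.   3.] yaw 0.0654
 drop [[518.6  70.9   0. ]] paddle [[ 537.4 -216.5  182. ]]
(0, 1) [523.1   4.2] yaw 0.0644
 drop [[518.7  72.    0. ]] paddle [[ 537.2 -215.4  182. ]]
```

```bash
cat >> h.py <<'E'
from scipy.spatial.transform import Rotation as Ro
def go(target,jaw=None):
    s=arm.sense(); R=Ro.from_rotvec(s["tool_rot"]).as_matrix(); d=R.T@(np.array(target)-s["position"])
    print("t %.2f"%s["time_s"],"pos",s["position"].round(1),"jaw",R[:,1].round(3),"z",R[:,2].round(3),"F",s["ft_force"].round(1),"gap",round(s["finger_gap"],2),"j1,7",s["joints"][[0,6]].round(2))
    y=0
    if jaw is not None:
        l=R.T@np.array([*jaw,0.]); y=np.arctan2(-l[0],l[1]); y=(y+np.pi/2)%np.pi-np.pi/2
    print("delta m",(d/1000).round(4),"yaw",round(y,3))
E
python3 - <<'E'
from h import *
p=at("top",(270.05,222.5),50); print("ramekin hand",p)
d=np.array([518.4,71.2])-np.array([526,179]); d/=np.linalg.norm(d); print("push dir",d)
j=(-d[1],d[0]); 
go((420,-50,300),j); go((526-75*d[0],179-75*d[1],300),j)
E
```

```text
ramekin hand [527.13554985 178.53785564  50.        ]
push dir [-0.07032637 -0.99752404]
t 1.20 pos [ 218.9 -585.4  231.3] jaw [ 0.35  -0.937  0.   ] z [ 0.  0. -1.] F [ 0.2  0.7 -0.1] gap 1.0 j1,7 [ 1.14 -0.08]
delta m [ 0.3759 -0.4311 -0.0687] yaw -1.143
t 1.20 pos [ 218.9 -585.4  231.3] jaw [ 0.35  -0.937  0.   ] z [ 0.  0. -1.] F [ 0.2  0.7 -0.1] gap 1.0 j1,7 [ 1.14 -0.08]
delta m [ 0.5865 -0.6767 -0.0687] yaw -1.143
```

>>> play_rows([
  {"delta_pos":[0,0,-0.06],"yaw":0,"gripper":-0.4},
  {"delta_pos":[0.2,-0.22,-0.07],"yaw":-0.5,"gripper":-0.4},
  {"delta_pos":[0.2,-0.22,-0.07],"yaw":-0.5,"gripper":-0.4},
  {"delta_pos":[0.2,-0.22,-0.07],"yaw":-0.5,"gripper":-0.4},
  {"delta_pos":[0.2,-0.22,-0.07],"yaw":-0.5,"gripper":-0.4},
])

```text
time_s: 1.82
position: [312.1, -351.5, 300.0]
tool_rot: [2.855, 1.309, 0.0]
ft_force: [1.9, -0.0, 0.0]
finger_gap: 0.7
```

```bash
python3 -c "
from h import *
go((532,254,300),(.9975,-.0703))"
```

```text
t 1.82 pos [ 312.1 -351.5  300. ] jaw [ 0.758 -0.653  0.001] z [ 0.001 -0.001 -1.   ] F [ 1.9 -0.   0. ] gap 0.7 j1,7 [0.95 0.01]
delta m [ 6.022e-01 -2.287e-01 -3.000e-04] yaw -0.641
```

>>> play_rows([
  {"delta_pos":[0.602,-0.229,0],"yaw":-0.64,"gripper":-0.4},
  {"delta_pos":[0.602,-0.229,0],"yaw":-0.64,"gripper":-0.4},
  {"delta_pos":[0.602,-0.229,0],"yaw":-0.64,"gripper":-0.4},
  {"delta_pos":[0.602,-0.229,0],"yaw":-0.64,"gripper":-0.4},
  {"delta_pos":[0.602,-0.229,0],"yaw":-0.64,"gripper":-0.4},
])

```text
time_s: 2.45
position: [419.0, -57.9, 300.2]
tool_rot: [2.299, 2.139, 0.001]
ft_force: [1.4, -0.9, -0.1]
finger_gap: 0.701
```

```bash
python3 -c "
from h import *
go((532,254,300),(.9975,-.0703))"
```

```text
t 2.45 pos [419.  -57.9 300.2] jaw [ 0.997 -0.072  0.001] z [ 0.001 -0.001 -1.   ] F [ 1.4 -0.9 -0.1] gap 0.7 j1,7 [ 0.6  -0.06]
delta m [0.3193 0.0902 0.    ] yaw -0.002
```

>>> play_rows([
  {"delta_pos":[0.319,0.09,0],"yaw":0,"gripper":-0.4},
  {"delta_pos":[0.319,0.09,0],"yaw":0,"gripper":-0.4},
  {"delta_pos":[0.319,0.09,0],"yaw":0,"gripper":-0.4},
  {"delta_pos":[0.319,0.09,0],"yaw":0,"gripper":-0.4},
  {"delta_pos":[0.319,0.09,0],"yaw":0,"gripper":-0.4},
])

```text
time_s: 3.08
position: [526.0, 235.5, 299.8]
tool_rot: [2.302, 2.137, 0.0]
ft_force: [1.3, -0.7, 1.2]
finger_gap: 0.7
```

>>> play_rows([
  {"delta_pos":[0,0,0],"yaw":0,"gripper":-0.4},
  {"delta_pos":[0,0,0],"yaw":0,"gripper":-0.4},
])

```text
time_s: 3.32
position: [525.0, 233.9, 299.3]
tool_rot: [-2.3, -2.14, 0.001]
ft_force: [0.1, -0.3, 0.7]
finger_gap: 0.699
```

```bash
python3 -c "
from h import *
go((532,256,15),(.9975,-.0703))"
```

```text
t 3.33 pos [525.  233.9 299.3] jaw [ 0.997 -0.072 -0.001] z [-0.001 -0.001 -1.   ] F [ 0.1 -0.3  0.7] gap 0.7 j1,7 [ 0.08 -0.81]
delta m [0.0227 0.0056 0.2842] yaw -0.002
```

>>> play_rows([
  {"delta_pos":[0.023,0.006,0.0],"yaw":0,"gripper":-0.4},
  {"delta_pos":[0.023,0.006,0.06],"yaw":0,"gripper":-0.4},
  {"delta_pos":[0.023,0.006,0.12],"yaw":0,"gripper":-0.4},
  {"delta_pos":[0.023,0.006,0.17],"yaw":0,"gripper":-0.4},
  {"delta_pos":[0.023,0.006,0.2],"yaw":0,"gripper":-0.4},
])

```text
time_s: 3.95
position: [532.4, 253.2, 97.5]
tool_rot: [2.304, 2.135, -0.004]
ft_force: [-0.0, -0.4, 0.3]
finger_gap: 0.702
```

>>> play_rows([
  {"delta_pos":[0,0,0.04],"yaw":0,"gripper":-0.4},
  {"delta_pos":[0,0,0.07],"yaw":0,"gripper":-0.4},
  {"delta_pos":[0,0,0.083],"yaw":0,"gripper":-0.4},
  {"delta_pos":[0,0,0.083],"yaw":0,"gripper":-0.4},
])

```text
time_s: 4.45
position: [533.0, 255.3, 16.7]
tool_rot: [2.302, 2.137, -0.001]
ft_force: [0.5, -0.4, 1.0]
finger_gap: 0.701
```

```bash
python3 -c "
from h import *
go((519-51*-.0703,71.5+51*.9975,15),(.9975,-.0703))
im=camera('scene');save('scene','s3.png',cv2.resize(im[180:380,200:460],None,fx=3,fy=3,interpolation=cv2.INTER_CUBIC))"
```

```text
t 4.45 pos [533.  255.3  16.7] jaw [ 0.997 -0.074 -0.   ] z [-0.    -0.001 -1.   ] F [ 0.5 -0.4  1. ] gap 0.7 j1,7 [-0.09 -1.06]
delta m [-0.1333 -0.0005  0.0019] yaw -0.004
```

View pics/s3.png

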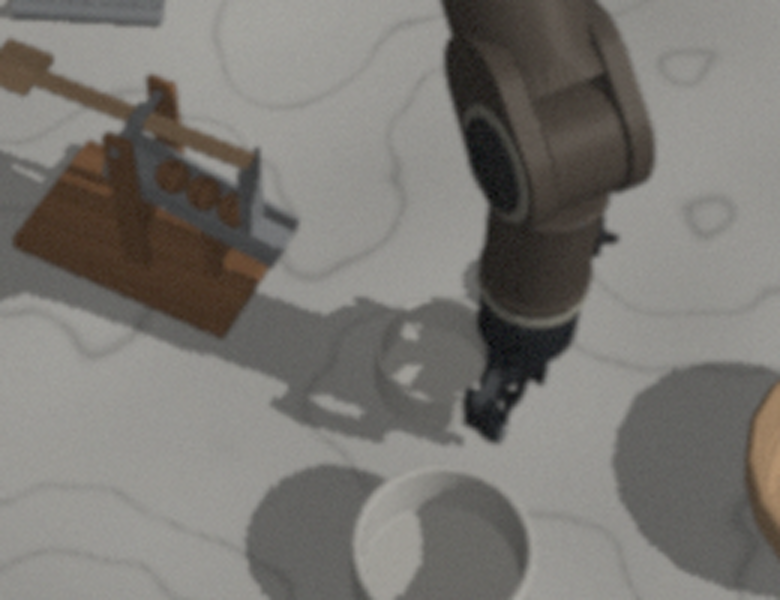

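The gripper (crop ~490,400) stands just behind the ramekin (crop ~435,360), with open counter ahead to the spout. I'm pushing slowly, stopping short to check.

>>> play_rows([
  {"delta_pos":[-0.01,0,0],"yaw":0,"gripper":-0.4},
  {"delta_pos":[-0.02,0,0],"yaw":0,"gripper":-0.4},
  {"delta_pos":[-0.03,0,0],"yaw":0,"gripper":-0.4},
  {"delta_pos":[-0.04,0,0],"yaw":0,"gripper":-0.4},
  {"delta_pos":[-0.05,0,0],"yaw":0,"gripper":-0.4},
])

```text
time_s: 5.12
position: [529.4, 206.6, 17.1]
tool_rot: [-2.301, -2.139, -0.002]
ft_force: [0.5, 2.8, 2.2]
finger_gap: 0.701
```

>>> play_rows([
  {"delta_pos":[-0.01,0,0],"yaw":0,"gripper":-0.4},
  {"delta_pos":[-0.02,0,0],"yaw":0,"gripper":-0.4},
  {"delta_pos":[-0.03,0,0],"yaw":0,"gripper":-0.4},
  {"delta_pos":[-0.038,0,0],"yaw":0,"gripper":-0.4},
  {"delta_pos":[-0.045,0,0],"yaw":0,"gripper":-0.4},
])

```text
time_s: 5.75
position: [525.8, 161.3, 16.7]
tool_rot: [-2.301, -2.139, -0.0]
ft_force: [-0.1, 3.2, 3.5]
finger_gap: 0.699
```

>>> play_rows([
  {"delta_pos":[0,0,0],"yaw":0,"gripper":-0.4},
])

```text
time_s: 5.88
position: [525.7, 160.3, 16.4]
tool_rot: [2.302, 2.137, -0.002]
ft_force: [0.3, 0.2, 0.1]
finger_gap: 0.699
```

```bash
cat > ram.py <<'E'
from h import *
np.set_printoptions(precision=1,suppress=True)
im=camera("top"); sc=camera("scene")
for c in ("top","scene"):
  for r in finder.cut_out(c,"ramekin")[:4]:
    m=r["mask"].astype(np.uint8); k=max(cv2.findContours(m,0,2)[0],key=cv2.contourArea)
    pts=np.array([at(c,p[0],50)[:2] for p in k]); (x,y),rad=cv2.minEnclosingCircle(pts.astype(np.float32)); print(c,np.array(r["xy"]),round(r["score"],2),"rim %.0f %.0f d %.0f"%(x,y,2*rad))
  for r in finder.place_of(c,"ramekin")[:4]: print(c,"place",at(c,r["xy"],0),round(r["score"],2))
import sys
a=cv2.resize(im[190:260,270:430],(800,350),interpolation=cv2.INTER_CUBIC)
b=cv2.resize(sc[200:330,200:360],(308,250),interpolation=cv2.INTER_CUBIC)
o=np.zeros((600,800,3),np.uint8); o[:350]=a; o[350:,:308]=b; save("top",sys.argv[1],o)
go((519-51*-.0703,71.5+51*.9975,15),(.9975,-.0703))
E
python3 ram.py r1.png
```

```text
top [236.2 167.2] 0.91 rim 688 275 d 151
top [246.6 267.4] 0.84 rim 406 225 d 70
top [380.4 218.9] 0.42 rim 563 -122 d 295
top place [687.5 266.5   0. ] 0.69
top place [404.1 247.9   0. ] 0.59
scene [347.2 365.8] 0.92 rim 692 276 d 163
scene [313.7 284. ] 0.69 rim 532 116 d 123
scene place [527. 107.   0.] 0.79
scene place [688.7 265.6   0. ] 0.65
scene place [406.1 227.3   0. ] 0.58
scene place [525.1   6.2   0. ] 0.42
t 6.17 pos [525.5 161.5  16.4] jaw [ 1.  -0.1 -0. ] z [-0. -0. -1.] F [-0.7  0.1  0.8] gap 0.7 j1,7 [ 0.1 -0.9]
delta m [-0. -0.  0.] yaw -0.003
```

View pics/r1.png

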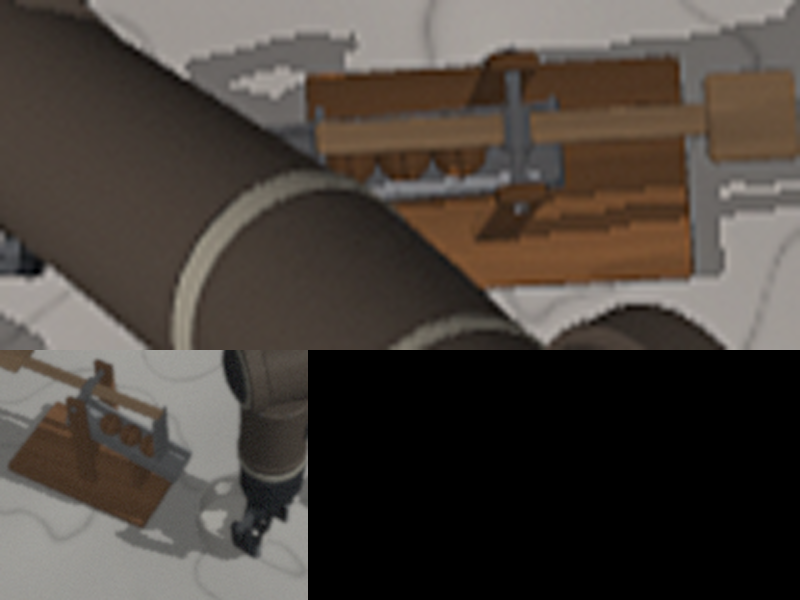

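The top view is blocked by the arm. In the scene view the ramekin sits against the fingers at roughly y=110, on line. I'll finish the push, retreat, and look.

>>> play_rows([
  {"delta_pos":[-0.008,0,0],"yaw":0,"gripper":-0.4},
  {"delta_pos":[-0.017,0,0],"yaw":0,"gripper":-0.4},
  {"delta_pos":[-0.026,0,0],"yaw":0,"gripper":-0.4},
  {"delta_pos":[-0.033,0,0],"yaw":0,"gripper":-0.4},
  {"delta_pos":[-0.038,0,0],"yaw":0,"gripper":-0.4},
])

```text
time_s: 6.8
position: [523.1, 123.1, 16.7]
tool_rot: [2.302, 2.138, -0.0]
ft_force: [0.4, 0.6, -1.2]
finger_gap: 0.699
```

>>> play_rows([
  {"delta_pos":[0,0,0],"yaw":0,"gripper":-0.4},
  {"delta_pos":[0.02,0,0],"yaw":0,"gripper":-0.4},
  {"delta_pos":[0.06,0,0],"yaw":0,"gripper":-0.4},
  {"delta_pos":[0.1,0,-0.03],"yaw":0,"gripper":-0.4},
  {"delta_pos":[0.12,0.0,-0.08],"yaw":0,"gripper":-0.4},
])

```text
time_s: 7.42
position: [529.8, 248.0, 96.6]
tool_rot: [-2.294, -2.142, 0.002]
ft_force: [1.4, -0.2, -0.2]
finger_gap: 0.698
```

>>> play_rows([
  {"delta_pos":[0,0,-0.06],"yaw":0,"gripper":-0.4},
  {"delta_pos":[0,0,-0.12],"yaw":0,"gripper":-0.4},
  {"delta_pos":[0,-0.06,-0.18],"yaw":0,"gripper":-0.4},
  {"delta_pos":[0,-0.08,-0.2],"yaw":0,"gripper":-0.4},
])

```text
time_s: 7.92
position: [450.2, 251.9, 298.8]
tool_rot: [-2.298, -2.142, -0.003]
ft_force: [0.2, -0.1, 1.1]
finger_gap: 0.703
```

```bash
python3 ram.py r2.png
```

```text
top [309.6 226.7] 0.94 rim 515 72 d 103
top [241.6 168.5] 0.78 rim 687 275 d 156
top [495.9 241.1] 0.2 rim 482 -445 d 128
top place [682.5 277.2   0. ] 0.75
top place [545.8 -10.9   0. ] 0.71
top place [524.1  76.    0. ] 0.59
scene [386.6 279.4] 0.84 rim 429 234 d 84
scene [309.4 279.1] 0.55 rim 532 79 d 126
scene place [518.8  77.    0. ] 0.96
scene place [687.  272.3   0. ] 0.8
scene place [400.2 232.4   0. ] 0.71
t 8.22 pos [452.2 249.6 296. ] jaw [ 1.  -0.1 -0. ] z [-0. -0. -1.] F [ 0.2  0.3 -0.1] gap 0.7 j1,7 [ 0.1 -0.9]
delta m [-0.1  0.1  0.3] yaw -0.002
```

View pics/r2.png

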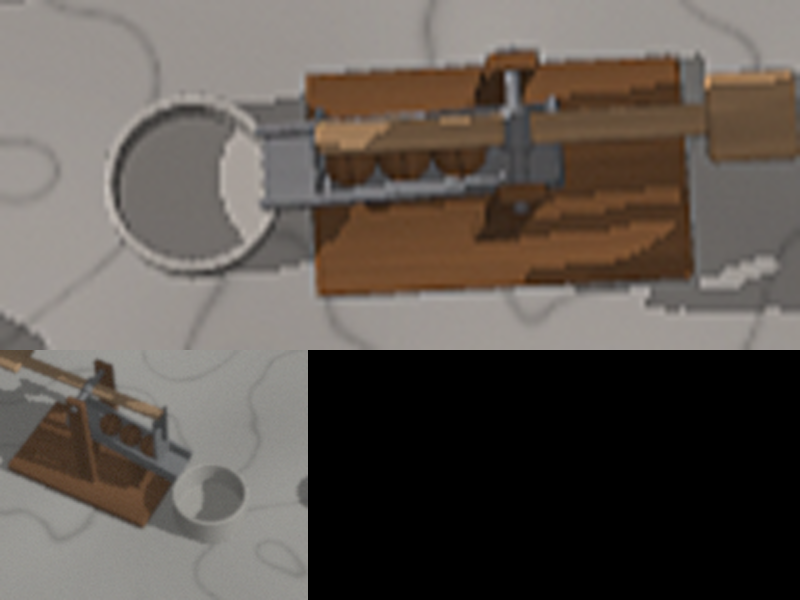

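The ramekin's rim is at (515,72), against a drop spot of (518,71). It is in line with the chute and tucked under the lip. Next is the paddle.

```bash
python3 -c "
from h import *
go((537.3,-216.2,290),(.9978,.0654))"
```

```text
t 8.22 pos [452.2 249.6 296. ] jaw [ 0.997 -0.073 -0.001] z [-0.001 -0.    -1.   ] F [ 0.2  0.3 -0.1] gap 0.7 j1,7 [ 0.09 -0.87]
delta m [-0.4583  0.1188  0.0061] yaw -0.138
```

>>> play_rows([
  {"delta_pos":[-0.228,0.06,0],"yaw":-0.13,"gripper":1},
  {"delta_pos":[-0.228,0.06,0],"yaw":-0.13,"gripper":1},
  {"delta_pos":[-0.228,0.06,0],"yaw":-0.13,"gripper":1},
  {"delta_pos":[-0.228,0.06,0],"yaw":-0.13,"gripper":1},
  {"delta_pos":[-0.228,0.06,0],"yaw":-0.13,"gripper":1},
])

```text
time_s: 8.85
position: [495.9, 12.6, 294.9]
tool_rot: [-2.165, -2.274, 0.004]
ft_force: [-0.1, 1.0, 0.4]
finger_gap: -0.003
```

```bash
python3 -c "
from h import *
go((537.3,-216.2,290),(.9978,.0654))"
```

```text
t 8.85 pos [495.9  12.6 294.9] jaw [ 0.999  0.049 -0.003] z [-0.003 -0.    -1.   ] F [-0.1  1.   0.4] gap -0.0 j1,7 [ 0.52 -0.22]
delta m [-0.2306  0.0302  0.0048] yaw -0.017
```

>>> play_rows([
  {"delta_pos":[-0.23,0.03,0],"yaw":-0.015,"gripper":1},
  {"delta_pos":[-0.23,0.03,0],"yaw":-0.015,"gripper":1},
  {"delta_pos":[-0.23,0.03,0],"yaw":-0.015,"gripper":1},
  {"delta_pos":[-0.23,0.03,0],"yaw":-0.015,"gripper":1},
  {"delta_pos":[-0.23,0.03,0],"yaw":-0.015,"gripper":1},
])

```text
time_s: 9.48
position: [538.3, -213.8, 294.4]
tool_rot: [-2.144, -2.292, 0.002]
ft_force: [-0.9, 0.3, -0.5]
finger_gap: -0.002
```

>>> play_rows([
  {"delta_pos":[0,0,0.04],"yaw":0,"gripper":1},
  {"delta_pos":[0,0,0.06],"yaw":0,"gripper":1},
  {"delta_pos":[0,0,0.06],"yaw":0,"gripper":1},
])

```text
time_s: 9.85
position: [537.7, -208.2, 234.5]
tool_rot: [-2.134, -2.299, 0.001]
ft_force: [0.7, -0.2, 0.7]
finger_gap: -0.002
```

```bash
python3 -c "
from h import *
go((537.3,-216.2,190),(.9978,.0654))"
```

```text
t 9.85 pos [ 537.7 -208.2  234.5] jaw [ 0.997  0.074 -0.004] z [-0.004  0.003 -1.   ] F [ 0.7 -0.2  0.7] gap -0.0 j1,7 [0.74 0.15]
delta m [-0.0081 -0.0009  0.0445] yaw 0.009
```

>>> play_rows([
  {"delta_pos":[-0.008,-0.001,0.02],"yaw":0.01,"gripper":1},
  {"delta_pos":[-0.008,-0.001,0.04],"yaw":0.01,"gripper":1},
  {"delta_pos":[-0.008,-0.001,0.046],"yaw":0.01,"gripper":1},
  {"delta_pos":[-0.008,-0.001,0.046],"yaw":0.01,"gripper":1},
])

```text
time_s: 10.35
position: [538.4, -217.7, 191.2]
tool_rot: [2.15, 2.29, 0.001]
ft_force: [0.0, -0.1, -0.4]
finger_gap: 0.0
```

```bash
python3 -c "
from h import *
go((537,-212,138),(.9978,.0654))"
```

```text
t 10.35 pos [ 538.4 -217.7  191.2] jaw [0.998 0.063 0.   ] z [ 0.  0. -1.] F [ 0.  -0.1 -0.4] gap 0.0 j1,7 [0.74 0.13]
delta m [ 0.0058 -0.001   0.0532] yaw -0.003
```

>>> play_rows([
  {"delta_pos":[0,0,0.01],"yaw":0,"gripper":1},
  {"delta_pos":[0.002,0,0.02],"yaw":0,"gripper":1},
  {"delta_pos":[0.004,0,0.032],"yaw":0,"gripper":1},
  {"delta_pos":[0.006,0,0.044],"yaw":0,"gripper":1},
  {"delta_pos":[0.007,0,0.05],"yaw":0,"gripper":1},
])

```text
time_s: 10.98
position: [537.8, -211.0, 140.0]
tool_rot: [-2.151, -2.29, -0.001]
ft_force: [2.5, -2.1, 5.3]
finger_gap: -0.001
```

>>> play_rows([
  {"delta_pos":[0,0,0.002],"yaw":0,"gripper":1},
  {"delta_pos":[0,0,0.002],"yaw":0,"gripper":1},
  {"delta_pos":[0,0,0.002],"yaw":0,"gripper":1},
])

```text
time_s: 11.35
position: [537.8, -210.7, 139.1]
tool_rot: [2.151, 2.29, 0.001]
ft_force: [0.9, -0.1, 5.5]
finger_gap: 0.001
```

>>> play_rows([
  {"delta_pos":[0,0,0.002],"yaw":0,"gripper":1},
  {"delta_pos":[0,0,0.002],"yaw":0,"gripper":1},
  {"delta_pos":[0,0,0.002],"yaw":0,"gripper":1},
  {"delta_pos":[0,0,0.002],"yaw":0,"gripper":1},
  {"delta_pos":[0,0,0.002],"yaw":0,"gripper":1},
])

```text
time_s: 11.98
position: [537.8, -210.5, 137.7]
tool_rot: [2.151, 2.29, 0.001]
ft_force: [0.1, 0.8, 9.5]
finger_gap: 0.001
```

>>> play_rows([
  {"delta_pos":[0,0,0],"yaw":0,"gripper":1},
  {"delta_pos":[0,0,0],"yaw":0,"gripper":1},
  {"delta_pos":[0,0,0],"yaw":0,"gripper":1},
  {"delta_pos":[0,0,0],"yaw":0,"gripper":1},
  {"delta_pos":[0,0,0],"yaw":0,"gripper":1},
])

```text
time_s: 12.6
position: [537.8, -210.4, 137.7]
tool_rot: [2.151, 2.29, 0.001]
ft_force: [1.0, 0.8, 8.8]
finger_gap: 0.0
```

>>> play_rows([
  {"delta_pos":[0,0,0],"yaw":0,"gripper":1},
  {"delta_pos":[0,0,0],"yaw":0,"gripper":1},
  {"delta_pos":[0,0,0],"yaw":0,"gripper":1},
  {"delta_pos":[0,0,0],"yaw":0,"gripper":1},
  {"delta_pos":[0,0,0],"yaw":0,"gripper":1},
])

```text
time_s: 13.22
position: [537.8, -210.4, 137.7]
tool_rot: [2.151, 2.29, 0.001]
ft_force: [1.0, 1.4, 9.6]
finger_gap: -0.003
```

```bash
sed -i 's/270:430/285:445/;s/sc\[200:330,200:360\],(308,250)/sc[190:320,200:360],(308,250)/' ram.py; python3 ram.py r3.png | grep -E "top|^t"
```

```text
top [245.3 268.5] 0.97 rim 404 224 d 70
top [239.1 168.8] 0.72 rim 686 273 d 156
top [305.9 220. ] 0.66 rim 536 79 d 86
top [365.4 214.7] 0.34 rim 539 -96 d 254
top place [405.6 241.6   0. ] 0.83
top place [684.8 265.9   0. ] 0.75
top place [519.2  69.5   0. ] 0.68
t 13.53 pos [ 537.9 -210.4  137.7] jaw [1.  0.1 0. ] z [ 0.  0. -1.] F [-0.1  1.8  9.9] gap 0.0 j1,7 [0.7 0.1]
```

View pics/r3.png

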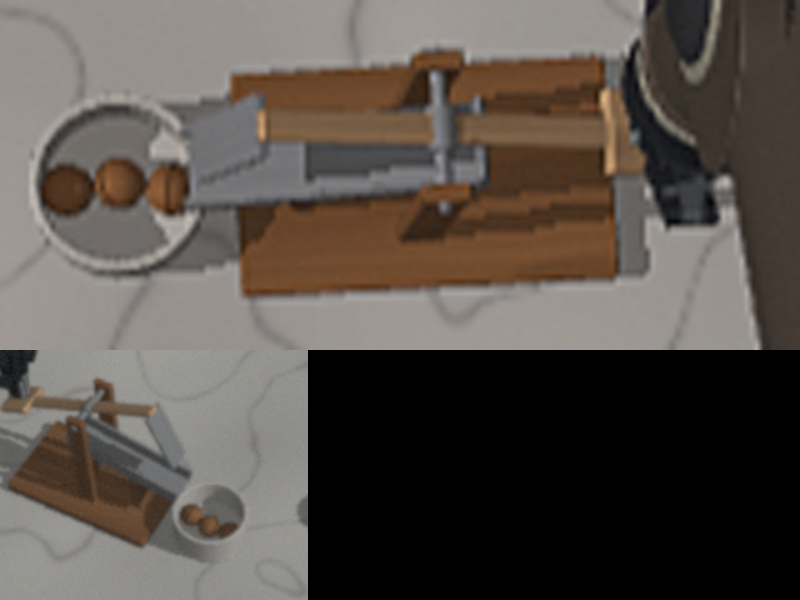

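All three walnuts are in the ramekin (crop 66/118/170, ~187) and the chute is empty. I'm releasing the lever gently.

>>> play_rows([
  {"delta_pos":[0,0,-0.014],"yaw":0,"gripper":1},
  {"delta_pos":[-0.002,0,-0.028],"yaw":0,"gripper":1},
  {"delta_pos":[-0.005,0,-0.042],"yaw":0,"gripper":1},
  {"delta_pos":[-0.007,0,-0.056],"yaw":0,"gripper":1},
  {"delta_pos":[-0.007,0,-0.1],"yaw":0,"gripper":1},
])

```text
time_s: 14.15
position: [536.1, -218.2, 235.5]
tool_rot: [-2.148, -2.285, 0.003]
ft_force: [0.1, -0.5, 1.8]
finger_gap: 0.001
```

>>> play_rows([
  {"delta_pos":[0,0,-0.04],"yaw":0,"gripper":1},
  {"delta_pos":[-0.03,-0.03,-0.08],"yaw":0,"gripper":1},
  {"delta_pos":[-0.08,-0.08,-0.08],"yaw":0,"gripper":1},
  {"delta_pos":[-0.1,-0.1,-0.08],"yaw":0,"gripper":1},
  {"delta_pos":[-0.1,-0.1,-0.08],"yaw":0,"gripper":1},
])

```text
time_s: 14.78
position: [441.6, -327.2, 316.8]
tool_rot: [-2.158, -2.282, 0.002]
ft_force: [0.8, 0.7, 0.0]
finger_gap: 0.001
```

```bash
cat >> ram.py <<'E'
for q in ("paddle","basket","jar","timer","scraper"):
  for r in finder.place_of("top",q)[:1]: print(q,np.array(r["xy"]),round(r["score"],2),at("top",r["xy"],182 if q=="paddle" else 0))
E
python3 ram.py r4.png | grep -vE "scene"
```

```text
top [236.9 167.8] 0.94 rim 688 273 d 158
top [248.1 266.8] 0.83 rim 406 224 d 71
top place [677.4 274.4   0. ] 0.93
top place [410.2 247.2   0. ] 0.82
top place [526.2  74.5   0. ] 0.77
t 15.07 pos [ 445.2 -323.1  316.7] jaw [1.  0.1 0. ] z [ 0.  0. -1.] F [ 0.6 -0.4 -0.5] gap -0.0 j1,7 [1.  0.5]
delta m [0.4 0.1 0.3] yaw 0.135
paddle [420.3 210.4] 0.94 [ 543.3 -217.5  182. ]
basket [145.8 249.3] 0.92 [451.9 538.8   0. ]
jar [484.4 244.5] 0.45 [ 478.4 -437.7    0. ]
timer [467.7 209.1] 0.93 [ 581.8 -391.8    0. ]
scraper [450.2 306.9] 0.72 [ 298.2 -335.6    0. ]
```

View pics/r4.png

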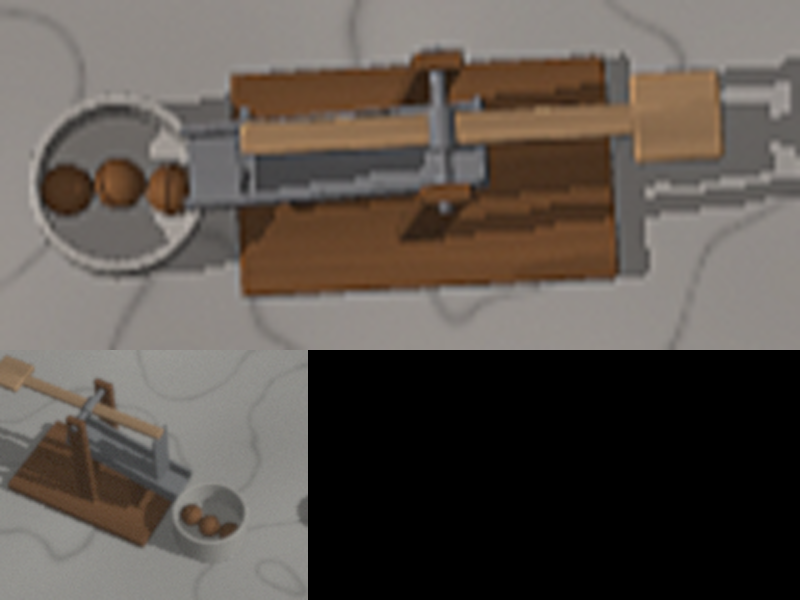

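The lever is back up, the gate is shut, all three walnuts are in the ramekin, and the robot is clear, so I'm handing the job in.

```bash
python3 -c "
from h import *
arm.job_done(); print(arm.sense()['time_s'])"
```

```text
the job is handed in; nothing more can be done
the job is handed in; nothing more can be done
```

I slid the middle-sized ramekin (rim measured about 105 mm, against 68 and 156 mm for the look-alikes) under the spout. I used the half-open fingers as a cradle, so it was never gripped or lifted. Then I pressed the paddle to its stop at about 9–10 N, held it there for about 2 s, released it gently and handed the job in shortly after 15 s.

Last checks:
- **Ramekin:** before the press, its rim centre was at about (515, 72), 3–4 mm from the drop spot at (518, 71). In the last pictures it has not visibly moved.
- **Walnuts:** the last pictures show all three in the ramekin and the chute empty.
- **Lever:** it is back up with the gate shut, and the paddle is where it started, within the trained network's few millimetres of scatter.
- **Bystanders:** the basket, jar, timer and scraper read within about 10 mm of their first readings, which is the networks' scatter.
- **Disagreements:** the networks' ramekin position scattered by up to about 10 mm around the rim measurement. In the last top view the network missed the ramekin's outline, so I judged its position there from the picture and the network's coarser reading.

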